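# Load the sloped tin rack in the storeroom kitchen

### The arm

A 7-joint arm with a two-finger parallel gripper is mounted at the origin on the work surface. World frame = base frame: x ahead of the robot, y to its left, z up, the work surface at z = 0. Lengths are in mm, angles in rad, forces in N, time in s.
With the tool pointing down it reaches from about 400 to 925 mm from the base axis. Payload 5.6 kg.
Tool frame: the origin (TCP) lies at the centre of the arm's flange, where the gripper is bolted on; the fingertips stand 173 mm ahead of it and the grasp point (between the pads) lies arm.grip_depth ahead of it (arm.grip_depth is the distance from the TCP to the grasp point, in mm); z points along the fingers, y is the direction in which the jaws open and shut (so a half turn about z gives the same grasp; the last joint's range is limited). The gripper opens to 85 mm and grips with 20 to 120 N. Pads are 22 mm wide; open, the fingers measure 114 mm over their backs; the gripper's body (76 mm by 85 mm) begins 54 mm behind the grasp point. The pads swing forward as they close: fully open they stand 13 mm farther back than shut.
Start: joints at [-1.274, 0.468, -0.012, 1.603, 0.006, 1.071, -0.056], TCP at [216.676, 612.824, 404.69] pointing down, gripper open.
Joint ranges: [-2.53, 2.53], [-0.31, 2.02], [-1.57, 1.55], [0.28, 2.44], [-1.29, 4.43], [0.15, 1.84], [-2.92, 2.92]. Speed limits (rad/s): [2.57, 2.57, 3.14, 3.14, 3.14, 3.14, 3.14].

### API

Orientations are given as a unit quaternion [x, y, z, w].
In Python, from workcell import status, viewer, order, arm gives the robot as it stands.
- The arm moves only by the tool play_rows, never from a script. Its argument "motion" is a list that holds one entry, the list of rows, each a list of 7 numbers: the turn, a rotation vector about the tool's x, y, z in degrees, then the shift along the tool's x, y, z in units of 25 mm (1.0 is 25 mm), then the finger opening in mm, from 0 to 85.4. In form: [[[wx, wy, wz, dx, dy, dz, jaw], ...]]. A call has 1 to 10 rows; each row is the pose to reach, as a shift and turn from the pose commanded when the call began, along the tool's axes at that moment; what a row does not reach only later rows make up. A row lasts 1/8 s, in which the tool goes at most 62.5 mm and 10.7 degrees, less where a joint would pass 70% of its speed; a pose out of reach is approached as far as the arm can. A call with a gripper value outside its range is refused whole. The fingers move at their own pace and stop on an object; "grip_force" is the grip in N (left out, the last holds). Time passes only in rows, so rows that repeat a pose let the fingers close. It gives the time, the measured TCP pose, the force and the opening at its end, in the units of the state.
- status.get_state(): the state, without advancing time (a new reading comes with each control period).
- viewer.snapshot(name): name is "side" or "top"; returns (picture, depth): 420x560x3 uint8, red, green, blue; 420x560 float32, mm along the optical axis (not along the pixel's ray), 0 where there is no reading.
- viewer.camera_params(name): a dict with "K" (3x3 intrinsics, pixels), "dist_coeffs" ([k1, k2, p1, p2, k3] as OpenCV has them; the pictures are not rectified), "eye" and "attitude" of the camera in the world. Camera axes: x right, y down, z forward; pixel columns grow to the right and rows downward; lengths in mm; the calibration is good to about 2 mm. A picture is of the moment at which its call begins. camera_params takes no time and is no camera call.
- order.finish_job(): hands the job in, once; it reports no verdict.
The state is a dict: "t": time; "joint_positions": joint angles; "dq": joint speeds; "joint_efforts": joint torques, N m; "position": TCP position; "eef_rot": TCP orientation; "force": force on the tool from outside, world axes, zero at the start; "ft_torque": the same for the moment, N m; "grip_width": opening from 0.0 (shut) to 1.0 (fully open).
Only numpy, scipy, OpenCV 4.12 (cv2) and the standard library are available. Lean on these libraries where they do the work, as an engineer would, in place of code of your own. Each camera call takes 0.05 s, during which the arm holds its last target.

### The job

Load the sloped rack: slide the wide tin, plain end first, down the wide lane and the narrow tin down the narrow lane, under the bar, until each lies flat on the lane floor and rests against the back stop. Then stack the short tin on the wide tin so that its notch drops fully over the key and its end is flush with the wide tin's key end. Let go, and leave the other things on the table where they are.

Things in the scene. Friction and masses are not known exactly. Their poses are not given: they have to be found in the camera images.
- rack: fixed stand of the sloped feed rack; origin on the table under the low end (beneath the stop), x axis points along the downhill direction of the lanes seen from above, z up. It stands in a different place and yaw each time. Top of its uphill end is about 140 mm above the table.
- tray: aluminium tray fixed on the rack, sloping 25 degrees, downhill away from the robot. Origin on the lane floor at the face of the back stop (45 mm high wall across the low end), midway across, 26 mm above the table. x downhill along the floor (floor from x = -240 mm to the stop at 0), z square to the floor, y across. A tin let go on the slope mostly stays put: it must be moved down to the stop.
- wide_lane (a point): low end of the wide lane: on its floor, mid-lane, at the stop's face (tray y = +42 mm), axes as the tray's. Lane 68 mm clear between walls 4 mm thick and 12 mm high, running from x = -235 mm to the stop
- narrow_lane (a point): low end of the narrow lane: on its floor, mid-lane, at the stop's face (tray y = -42 mm), axes as the tray's. Lane 48 mm clear between walls 4 mm thick and 12 mm high, running from x = -235 mm to the stop
- bar (a point): middle of the underside of the retaining bar that crosses both lanes over the stop end: 64 mm above the lane floor, 15 mm uphill of the stop. Bar 26 mm along the slope (tray x = -28 to -2 mm), 6 mm thick, on uprights 6 mm thick at tray y = +/-87 mm. Axes as the tray's
- wide_tin: long wide closed steel tin, 140 x 60 x 50 mm (x, y, z), about 0.4 kg; origin at the centre of its underside, x along its length, z up. On its lid stands a key, a steel block 12 (x) x 30 (y) x 8 mm high, centred at x = -40 mm: the -x end is the key end, the +x end the plain end. It starts flat on the table, plain end roughly away from the robot.
- wide_key (a point): centre of the top face of the key on the wide tin: 58 mm above the tin's underside, 40 mm from its middle towards the key end
- narrow_tin: long narrow closed steel tin, 130 x 40 x 50 mm (x, y, z), about 0.3 kg, plain lid, both ends alike; origin at the centre of its underside, x along its length. It starts flat on the table.
- short_tin: short closed steel tin, 90 x 60 x 45 mm (x, y, z), about 0.25 kg; origin at the centre of its underside, x along its length, z up. In its underside is a notch for the key, 18 (x) x 36 (y) mm, 10 mm deep, centred at x = -15 mm; a dark rectangle on the lid stands right above it. It starts flat on the table, +x end roughly away from the robot.
- short_notch (a point): centre of the notch's mouth, in the short tin's underside, axes as that tin's. Seated, both tins face the same way, the short tin's underside lies on the wide tin's lid (50 mm above that tin's underside), its -x end is flush with the key end, and its origin is 25 mm from the wide tin's towards the key end. Play 3 mm on each side of the key
- jar_a: bystander, not to be disturbed: loose lidded glass jar, 60 mm diameter, 75 mm tall; origin at the centre of its underside
- jar_b: bystander, not to be disturbed: loose lidded glass jar, 52 mm diameter, 75 mm tall; origin at the centre of its underside
- can: bystander, not to be disturbed: loose can, 56 mm diameter, 70 mm tall; origin at the centre of its underside
- bowl: bystander, not to be disturbed: loose steel bowl, 120 mm diameter, 50 mm tall; origin at the centre of its underside
- mug: bystander, not to be disturbed: loose white mug, 80 mm diameter, 90 mm tall; origin at the centre of its underside
- mill: bystander, not to be disturbed: loose wooden pepper mill, 44 mm diameter, 100 mm tall; origin at the centre of its underside
- cup: bystander, not to be disturbed: loose small steel cup, 48 mm diameter, 60 mm tall; origin at the centre of its underside

How it is judged:
By the outcome, as a careful person would: the job done as asked, in the order asked, and still so for the second after the job is handed in, with the robot touching nothing.
It also fails if it takes over 72 s, if anything falls off the work surface, if the arm or the gripper's body presses on something with over 40 N, if the wrist force passes 120 N, or if a joint passes its speed limit or range.

## Working session

There is one attempt and no reset: what is moved stays moved. The work goes in short steps, Python scripts to look and compute and a tool call to move; the robot and the scene stay as the last step left them, time stands still between calls to the robot, and variables do not carry over. Pictures are saved under pics/ and viewed, and the job is handed in when it is done.

Besides the shell and the picture viewer there is one more tool, called after "Emit:" as a command line: name --argument value ..., lists and objects as JSON in quotes. play_rows: Moves the arm, as the interface text tells. Its arguments: {"type":"object","properties":{"motion":{"type":"array","items":{"type":"array","items":{"type":"array","items":{"type":"number"}}}},"grip_force":{"type":"number"}},"required":["motion"]}

```bash
ls; mkdir -p pics
python3 - <<'E'
from workcell import status, viewer, order, arm
import cv2, numpy as np
print(status.get_state()); print(arm.grip_depth, [a for a in dir(arm) if a[0]!='_'])
for n in("side","top"):
    p,d=viewer.snapshot(n); cv2.imwrite(f"pics/{n}0.png",p[:,:,::-1]); np.savez(f"pics/{n}0.npz",p=p,d=d)
    print(n,viewer.camera_params(n))
print(status.get_state()['t'])
E
```

```text
pics
{'t': 0.0, 'joint_positions': array([-1.27395546,  0.46839477, -0.01161786,  1.60366997,  0.00600735,
        1.07134901, -0.05626585]), 'dq': array([ 0.00052695, -0.00063888,  0.00037582, -0.00134486, -0.00068252,
        0.00148449,  0.00274353]), 'joint_efforts': array([-2.29794350e-03, -5.32393456e+01,  2.02409009e-02, -2.51301026e+01,
        1.13412642e-02,  7.95383414e-03, -2.37828253e-06]), 'position': array([216.62069365, 612.56724667, 403.70743719]), 'eef_rot': array([ 1.69110083e-01,  9.85596764e-01, -8.88759018e-04, -8.96059250e-05]), 'force': array([-0.66766392, -0.77564079, -0.40918233]), 'ft_torque': array([-0.0115123 ,  0.00872147,  0.01092614]), 'grip_width': 0.9981517031327898}
154.70000000000002 ['PlanningError', 'grip_depth']
side {'K': array([[498.82687313,   0.        , 282.79307978],
       [  0.        , 498.82687313, 216.12918323],
       [  0.        ,   0.        ,   1.        ]]), 'dist_coeffs': array([-0.09026289,  0.        ,  0.        ,  0.        ,  0.        ]), 'eye': array([-107.73433806, -760.98639336,  841.87010754]), 'attitude': array([ 0.83427191, -0.32254114,  0.16396614, -0.41602006])}
top {'K': array([[500.0557885 ,   0.        , 279.97180989],
       [  0.        , 500.0557885 , 205.23807031],
       [  0.        ,   0.        ,   1.        ]]), 'dist_coeffs': array([-0.04432703,  0.        ,  0.        ,  0.        ,  0.        ]), 'eye': array([ 415.96448532,    3.11583101, 1330.94416215]), 'attitude': array([ 0.70806114, -0.7033481 ,  0.04650202, -0.04228983])}
0.1
```

View pics/top0.png

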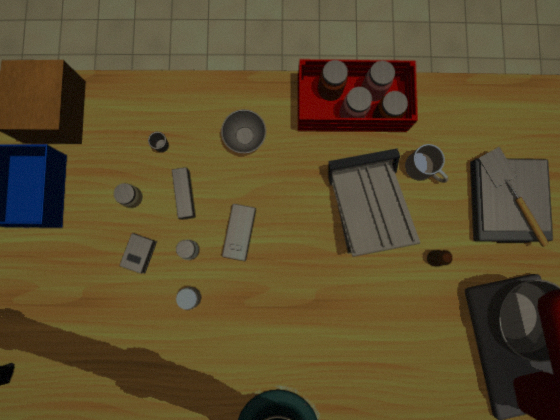

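View pics/side0.png

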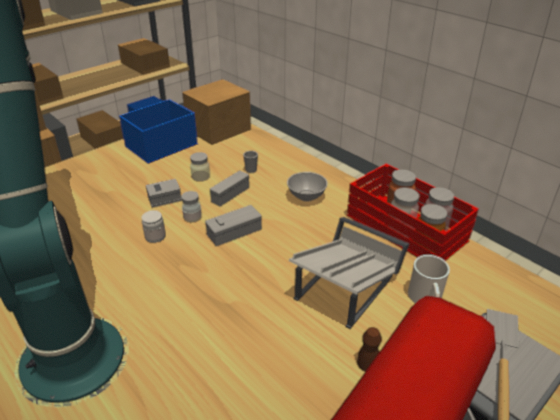

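```bash
cat > h.py <<'E'
import cv2, numpy as np
from scipy.spatial.transform import Rotation as R
from workcell import status, viewer, order, arm
def cam(n):
    c=viewer.camera_params(n); return c['K'],c['dist_coeffs'],np.array(c['eye']),R.from_quat(c['attitude']).as_matrix()
def rays(n,uv):
    K,D,e,A=cam(n); q=cv2.undistortPoints(np.asarray(uv,float).reshape(-1,1,2),K,D).reshape(-1,2)
    return e,np.c_[q,np.ones(len(q))]@A.T
def onplane(n,uv,z):
    e,r=rays(n,uv); return e+r*((z-e[2])/r[:,2])[:,None]
def cloud(n,d):
    h,w=d.shape; v,u=np.mgrid[:h,:w]; e,r=rays(n,np.c_[u.ravel(),v.ravel()])
    P=e+r*d.reshape(-1,1); P[d.ravel()==0]=np.nan; return P.reshape(h,w,3)
def snap(n,name):
    p,d=viewer.snapshot(n); cv2.imwrite(f"pics/{name}.png",p[:,:,::-1]); np.savez(f"pics/{name}.npz",p=p,d=d); return p,d
def proj(n,X):
    K,D,e,A=cam(n); return cv2.projectPoints(((np.atleast_2d(X)-e)@A),np.zeros(3),np.zeros(3),K,D)[0].reshape(-1,2)
def load(name):
    f=np.load(f"pics/{name}.npz"); return f['p'],f['d']
E
python3 - <<'E'
from h import *
np.set_printoptions(precision=1,suppress=True)
for n in("top","side"):
    p,d=load(n+"0"); P=cloud(n,d)
    print(n,"table",[P[v,u] for u,v in([(300,300),(330,350)] if n=="top" else [(220,300),(150,280)])])
    hh=cv2.resize(np.nan_to_num(P[...,2]),None,fx=1,fy=1)
p,d=load("top0");P=cloud("top",d)
for nm,(u,v),z in(("wide",(238,225),50),("narrow",(182,193),50),("short",(138,253),45)):
    Z=P[...,2]; print(nm,"Z",Z[v-3:v+4:3,u-3:u+4:3].ravel())
    m=((np.abs(Z-z)<14)).astype(np.uint8)
    k,l,s,c=cv2.connectedComponentsWithStats(m,connectivity=4); i=l[v,u]; mm=(l==i).astype(np.uint8)
    cs,_=cv2.findContours(mm,cv2.RETR_EXTERNAL,cv2.CHAIN_APPROX_NONE); cc=max(cs,key=cv2.contourArea).reshape(-1,2)
    W=onplane("top",cc,z)[:,:2]; r=cv2.minAreaRect(W.astype(np.float32)); print(s[i],r, cv2.boxPoints(r))
# overview crops
a=cv2.imread("pics/top0.png"); cv2.imwrite("pics/c1.png",cv2.resize(a[120:320,100:280],None,fx=3,fy=3,interpolation=cv2.INTER_CUBIC))
cv2.imwrite("pics/c2.png",cv2.resize(a[130:280,310:450],None,fx=4,fy=4,interpolation=cv2.INTER_CUBIC))
a=cv2.imread("pics/side0.png"); cv2.imwrite("pics/c3.png",cv2.resize(a[200:340,270:430],None,fx=4,fy=4,interpolation=cv2.INTER_CUBIC))
E
```

```text
top table [array([333.7, -58.5,  -0.4]), array([ 205.8, -136.7,    1. ])]
side table [array([328.2, -76. ,  -0.4]), array([241.4,  90.1,  -0.6])]
wide Z [53.6 55.  48.7 48.7 48.7 49.8 55.7 52.  51.3]
[ 223  204   32   58 1250] ((507.924560546875, 102.69578552246094), (60.35763168334961, 139.93670654296875), 79.89254760742188) [[433.7  85.3]
 [571.5  60.7]
 [582.1 120.1]
 [444.3 144.7]]
narrow Z [48.7 47.7 46.3 51.  47.8 56.6 48.7 44.8 50.4]
[172 168  22  51 799] ((609.21484375, 248.25816345214844), (131.32498168945312, 42.4671630859375), 8.955955505371094) [[541.  259. ]
 [547.7 217.1]
 [677.4 237.5]
 [670.8 279.5]]
short Z [44.5 44.5 41.3 50.5 43.5 43.5 46.2 45.1 45.8]
[119 234  36  39 840] ((452.5965576171875, 363.5887451171875), (63.75709915161133, 89.31725311279297), 69.93228149414062) [[399.7 349. ]
 [483.6 318.3]
 [505.5 378.2]
 [421.6 408.9]]
```

View pics/c1.png

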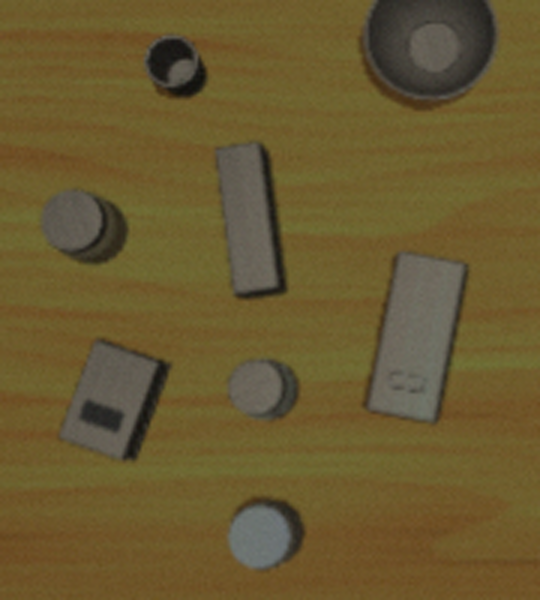

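View pics/c2.png

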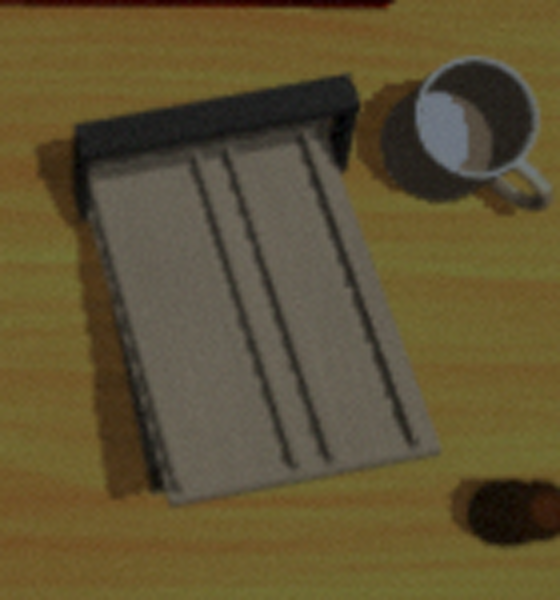

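View pics/c3.png

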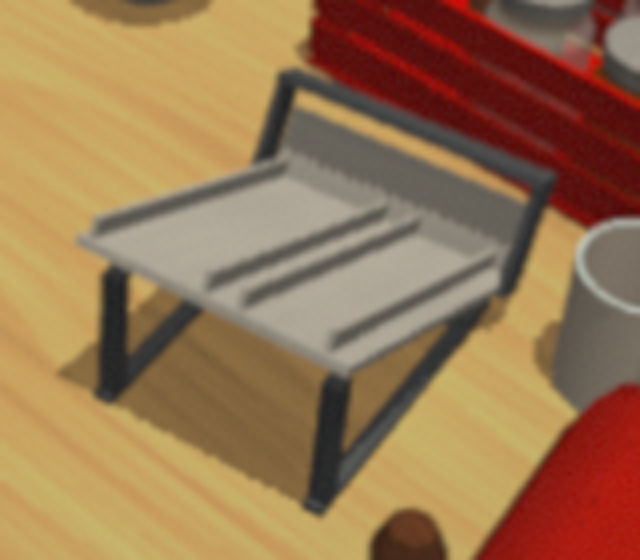

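```bash
cat > rack.py <<'E'
from h import *
from scipy.optimize import least_squares
def trayR(yaw): return R.from_euler('ZY',[yaw,np.radians(25)]).as_matrix()  # x downhill
def hit(e,r,o,M,z):
    n=M[:,2]; t=((o+n*z-e)@n)/(r@n); X=e+r*t[:,None]; return (X-o)@M
E
python3 - <<'E'
from rack import *
np.set_printoptions(precision=2,suppress=True)
p,d=load("top0"); g=cv2.GaussianBlur(cv2.cvtColor(p,cv2.COLOR_RGB2GRAY).astype(np.float32),(3,3),0)
# dark lines seeds from c2
seeds=[((200,160),(290,465)),((228,155),(325,458)),((305,140),(413,442))]
L=[]
for a,b in seeds:
    a=np.array(a)/4+[310,130]; b=np.array(b)/4+[310,130]; pts=[]
    for v in range(int(a[1])+4,int(b[1])-2):
        u0=a[0]+(b[0]-a[0])*(v-a[1])/(b[1]-a[1]); us=np.arange(int(u0)-4,int(u0)+6)
        w=g[v,us]; w=np.clip(w.max()*0.9-w,0,None); w[np.abs(us-u0)>4]=0
        pts.append(((w*us).sum()/w.sum(),v))
    L.append(np.array(pts))
# uphill edge: saturation step
hsv=cv2.cvtColor(p,cv2.COLOR_RGB2HSV); S=cv2.GaussianBlur(hsv[...,1].astype(np.float32),(3,3),0)
E=[]
for u in range(358,416,2):
    v0=255.5+(u-352.5)/(67)*(-12.5); vs=np.arange(int(v0)-6,int(v0)+8); s=S[vs,u]; mid=(s[:3].mean()+s[-3:].mean())/2
    i=np.where((s[:-1]<mid)&(s[1:]>=mid))[0]
    if len(i): i=i[0]; E.append((u,vs[i]+(mid-s[i])/(s[i+1]-s[i])))
E=np.array(E); print(len(E),E[::6])
rl=[rays("top",x) for x in L]; re=rays("top",E)
def f(q):
    o=np.array([q[0],q[1],26.]); M=trayR(q[2]); out=[]
    for (e,r),y in zip(rl,(8,-14,-66)): out.append(hit(e,r,o,M,6)[:,1]-y)
    out.append(hit(*re,o,M,0)[:,0]+240); return np.concatenate(out)
s=least_squares(f,[650,-180,-.2],loss='soft_l1'); print(s.x,np.degrees(s.x[2]))
res=f(s.x); i=0
for k in [len(x) for x in L]+[len(E)]: print(res[i:i+k].mean(),res[i:i+k].std()); i+=k
o=np.array([s.x[0],s.x[1],26]);M=trayR(s.x[2]); np.savez("tray.npz",o=o,M=M,yaw=s.x[2])
# checks: depth clouds
for n in("top","side"):
    pp,dd=load(n+"0"); P=cloud(n,dd).reshape(-1,3); Q=(P-o)@M
    k=(Q[:,0]>-230)&(Q[:,0]<-40)&(np.abs(Q[:,1]-42)<28)&(np.abs(Q[:,2])<15); print(n,"floor z",k.sum(),np.median(Q[k,2]),"slope",np.polyfit(Q[k,0],Q[k,2],1))
    k=(Q[:,0]>-35)&(Q[:,0]<6)&(np.abs(Q[:,1])<95)&(np.abs(Q[:,2]-68)<12); print("bar",np.percentile(Q[k],[2,50,98],axis=0))
    k=(Q[:,0]>-20)&(Q[:,0]<20)&(np.abs(Q[:,1])<75)&(np.abs(Q[:,2]-25)<14); print("stop x",np.median(Q[k,0]))
# overlay
T=[]
for x in(-240,0):
    for y in (80,-80): T.append((x,y,0))
ends=[(-235,8,0),(0,8,0),(-235,-14,0),(0,-14,0),(-235,-66,0),(0,-66,0),(-235,76,12),(0,76,12),(-28,90,70),(-28,-90,70),(-2,90,70),(-2,-90,70)]
for n,nm,(x0,y0,x1,y1) in(("top","ov1",(310,130,450,280)),("side","ov2",(270,200,430,340))):
    a=cv2.imread(f"pics/{n}0.png")[y0:y1,x0:x1]; a=cv2.resize(a,None,fx=4,fy=4)
    for q in T+ends:
        u=(proj(n,o+M@np.array(q))[0]-[x0,y0]+.5)*4; cv2.circle(a,tuple(int(z) for z in u),3,(0,255,0),1)
    cv2.imwrite(f"pics/{nm}.png",a)
E
```

```text
29 [[358.   255.  ]
 [370.   252.56]
 [382.   250.73]
 [394.   248.03]
 [406.   245.72]]
[ 675.59 -217.88    0.19] 11.170379318234124
0.03397534497728746 0.22516968911117455
-0.0687389646220721 0.243439167233616
0.03105613965481802 0.2824361984857426
-0.003929609490808553 0.3560195140828598
top floor z 1465 0.275281442839347 slope [0.   0.56]
bar [[-27.99 -86.26  64.32]
 [-15.5    1.67  70.19]
 [ -0.26  89.19  74.81]]
stop x 1.5062648708497275
side floor z 607 -1.8774377127643604 slope [-0.   -2.16]
bar [[-30.78 -91.94  59.14]
 [-23.63  -7.91  67.63]
 [ -2.02  86.33  70.8 ]]
stop x 1.0031508071252593
```

View pics/ov1.png

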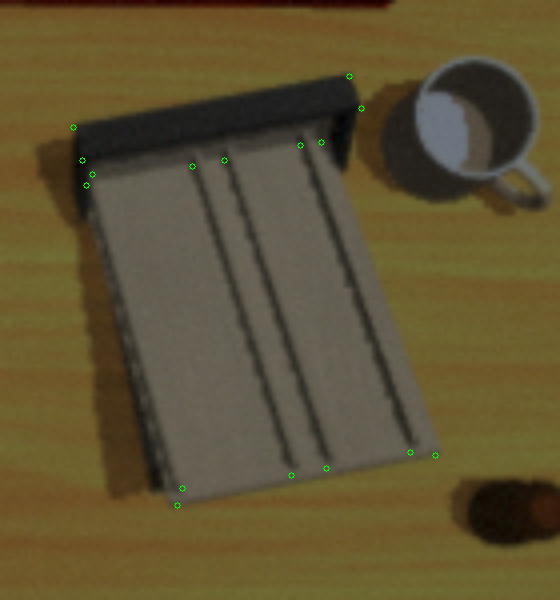

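View pics/ov2.png

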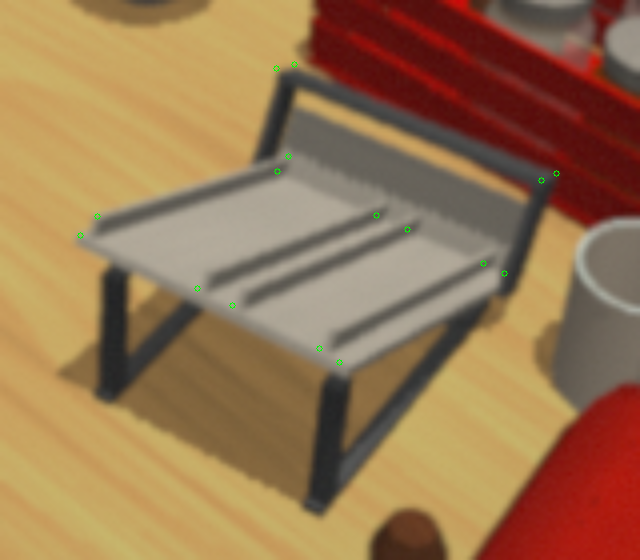

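Run:
```python
from rack import *
np.set_printoptions(precision=2,suppress=True)
p,d=load("side0"); g=cv2.GaussianBlur(cv2.cvtColor(p,cv2.COLOR_RGB2GRAY).astype(np.float32),(3,3),0)
seeds=[((100,228),(285,162),76),((210,285),(383,210),4),((247,300),(415,224),-18),((333,345),(490,256),-70)]
L=[];Y=[]
for a,b,y in seeds:
    a=np.array(a)/4+[270,200]; b=np.array(b)/4+[270,200]; pts=[]
    for u in range(int(a[0])+3,int(b[0])-4):
        v0=a[1]+(b[1]-a[1])*(u-a[0])/(b[0]-a[0]); vs=np.arange(int(v0)-4,int(v0)+6)
        w=g[vs,u]; w=np.clip(w.max()*0.9-w,0,None); w[np.abs(vs-v0)>3.5]=0
        pts.append((u,(w*vs).sum()/w.sum()))
    L.append(np.array(pts));Y.append(y)
rl=[rays("side",x) for x in L]
# uphill lower edge corner approx & wall ends not used: fix along-slope by top fit
T=np.load("tray.npz"); o=T['o'];M=T['M']
for (e,r),y in zip(rl,Y):
    h=hit(e,r,o,M,6); print(y,h[:,1].mean()-y,np.polyfit(h[:,0],h[:,1]-y,1),h[:,1].std())
# stand jars etc positions top
p,d=load("top0");P=cloud("top",d)
for nm,uv,z in(("jarA?",(125,195),75),("jar2",(187,250),75),("jar3",(187,299),70),("cup",(158,142),60),("bowl",(243,132),50),("mug",(427,160),90),("mill",(440,258),100)):
    print(nm,onplane("top",[uv],z)[0])
```

```text
76 -2.0851635167248617 [ 0.01 -0.39] 1.3729673011692103
4 -2.214944717270764 [ 0.  -2.2] 0.15774336371807873
-18 -2.15484624591258 [ 0.   -2.09] 0.1950943262074995
-70 -2.156322092830152 [-0.   -2.34] 0.17856011500704477
jarA? [598.1  390.55  75.  ]
jar2 [459.97 228.31  75.  ]
jar3 [338.55 225.89  70.  ]
cup [740.53 315.21  60.  ]
bowl [771.44  94.53  50.  ]
mug [ 691.49 -377.41   90.  ]
mill [ 443.14 -399.19  100.  ]
```

```bash
cat > mv.py <<'E'
from rack import *
np.set_printoptions(precision=3,suppress=True)
def pose():
    s=status.get_state(); return s,np.array(s['position']),R.from_quat(s['eef_rot']).as_matrix()
def toolR(xdir,z=(0,0,-1)):
    z=np.array(z,float);x=np.array(xdir,float);x-=z*(x@z);x/=np.linalg.norm(x);return np.c_[x,np.cross(z,x),z]
def row(g,Rt,nm="",back=0,P=None):
    """target grasp point g, orientation Rt -> row numbers"""
    s,p,Rc=pose() if P is None else P
    t=np.array(g,float)-Rt[:,2]*arm.grip_depth
    rv=R.from_matrix(Rc.T@Rt).as_rotvec(degrees=True); sh=Rc.T@(t-p)/25
    print(nm,"rot",rv.round(2),"sh",sh.round(3),"tcp",t.round(1)); return rv,sh
def yawx(deg): a=np.radians(deg); return np.array([np.cos(a),np.sin(a),0])
T=np.load("tray.npz"); TO=T['o']; TM=T['M']
def tray(x,y,z): return TO+TM@np.array([x,y,z],float)
E
python3 - <<'E'
from mv import *
x=yawx(-10.1); c=np.array([507.9,102.7,0]); Rt=toolR(-x)
g=c-25*x
row(g+[0,0,120],Rt,"above"); row(g+[0,0,34],Rt,"grasp")
# key position check
print(onplane("top",[(235.5,247)],58))
E
```

```text
above rot [-0.09 -0.   -9.37] sh [-16.797 -15.5     5.193] tcp [483.3 107.1 274.7]
grasp rot [-0.09 -0.   -9.37] sh [-16.796 -15.495   8.633] tcp [483.3 107.1 188.7]
[[469.101 108.281  58.   ]]
```

Emit:
play_rows --motion '[[[0,0,-9.4,-5,-4.6,1.5,85],[0,0,-9.4,-10,-9.2,3.5,85],[0,0,-9.4,-16.8,-15.5,5.2,85],[0,0,-9.4,-16.8,-15.5,5.2,85],[0,0,-9.4,-16.8,-15.5,5.2,85],[0,0,-9.4,-16.8,-15.5,5.2,85],[0,0,-9.4,-16.8,-15.5,5.2,85],[0,0,-9.4,-16.8,-15.5,5.2,85],[0,0,-9.4,-16.8,-15.5,5.2,85],[0,0,-9.4,-16.8,-15.5,5.2,85]]]' --grip_force 70

```text
t: 1.35
position: [484.4, 103.5, 273.8]
eef_rot: [0.091, 0.996, -0.001, -0.0]
force: [-0.1, 1.0, -0.4]
grip_width: 0.991
```

Run:
```python
from mv import *
snap("top","t1"); snap("side","s1")
x=yawx(-10.1); c=np.array([507.9,102.7,0]); Rt=toolR(-x)
g=c-25*x
print(pose()[0]['joint_positions']); row(g+[0,0,34],Rt,"grasp")
```

```text
[-0.382  0.399  0.122  2.083 -0.074  0.665  1.178]
grasp rot [-0.1  -0.04 -0.31] sh [0.054 0.106 3.408] tcp [483.3 107.1 188.7]
```

View pics/s1.png

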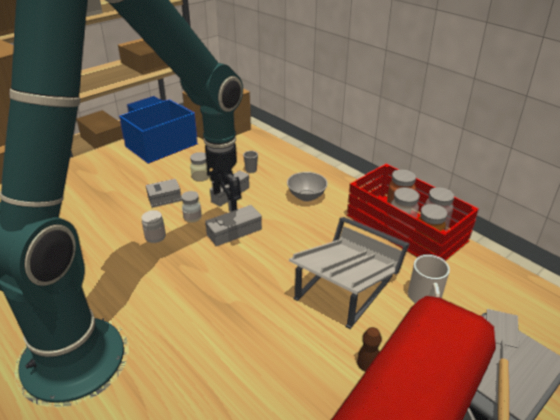

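Emit:
play_rows --motion '[[[0,0,0,0.05,0.1,1.7,85],[0,0,-0.3,0.05,0.1,2.6,85],[0,0,-0.3,0.05,0.1,3.4,85],[0,0,-0.3,0.05,0.1,3.4,85],[0,0,-0.3,0.05,0.1,3.4,50],[0,0,-0.3,0.05,0.1,3.4,50],[0,0,-0.3,0.05,0.1,3.4,50],[0,0,-0.3,0.05,0.1,3.4,50],[0,0,-0.3,0.05,0.1,3.4,50]]]' --grip_force 70

```text
t: 2.58
position: [482.9, 110.4, 191.0]
eef_rot: [0.085, 0.996, 0.0, 0.001]
force: [-1.7, -0.5, 6.7]
grip_width: 0.692
```

Run:
```python
from mv import *
s,p,Rc=pose(); print(p,s['grip_width']*85.4,s['force'], p+Rc[:,2]*154.7)
```

```text
[482.924 110.401 191.046] 59.11472154512875 [-1.725 -0.498  6.661] [483.142 110.516  36.346]
```

Emit:
play_rows --motion '[[[0,0,0,0,0,-1,50],[0,0,0,0,0,-3,50],[0,0,0,0,0,-5,50],[0,0,0,0,0,-6.5,50],[0,0,0,0,0,-6.5,50],[0,0,0,0,0,-6.5,50]]]' --grip_force 70

```text
t: 3.32
position: [481.9, 110.1, 351.5]
eef_rot: [0.085, 0.996, -0.0, -0.001]
force: [0.5, -0.4, -2.8]
grip_width: 0.691
```

Run:
```python
from mv import *
Rt=toolR(-TM[:,0],-TM[:,2]); 
print(pose()[0]['joint_positions'],pose()[0]['force'])
row(tray(-140,42,34+130),Rt,"A"); row(tray(-140,42,34+50),Rt,"B")
```

```text
[-0.411  0.273  0.138  2.034 -0.05   0.839  1.156] [ 0.485 -0.383 -2.837]
A rot [  4.56  24.64 -20.61] sh [-9.551 -9.934 -0.908] tcp [ 675.1 -175.2  374. ]
B rot [  4.56  24.64 -20.61] sh [ -8.291 -10.416   1.994] tcp [ 641.9 -181.7  301.5]
```

Emit:
play_rows --motion '[[[1,6,-5,-2,-2,-0.9,50],[2,12,-10,-4,-4,-0.9,50],[3.4,18,-15,-6,-6,-0.9,50],[4.6,24.6,-20.6,-8,-8.3,-0.9,50],[4.6,24.6,-20.6,-9.5,-9.9,-0.9,50],[4.6,24.6,-20.6,-9.5,-9.9,-0.9,50],[4.6,24.6,-20.6,-9.5,-9.9,-0.9,50],[4.6,24.6,-20.6,-9.5,-9.9,-0.9,50]]]'

```text
t: 4.32
position: [674.4, -173.0, 372.3]
eef_rot: [-0.095, 0.972, -0.02, -0.216]
force: [-0.4, 0.5, -3.2]
grip_width: 0.692
```

Run:
```python
from mv import *
Rt=toolR(-TM[:,0],-TM[:,2]); 
print(pose()[0]['joint_positions'],pose()[0]['force'])
row(tray(-140,42,34+130),Rt,"A"); row(tray(-140,42,34+30),Rt,"B")
snap("top","t2"); snap("side","s2")
a=cv2.imread("pics/t2.png"); b=cv2.imread("pics/s2.png")
cv2.imwrite("pics/c4.png",np.hstack([cv2.resize(a[110:290,300:460],None,fx=2.4,fy=2.4),cv2.resize(b[150:330,250:410],None,fx=2.4,fy=2.4)]))
```

```text
[0.029 0.684 0.233 1.369 0.032 1.502 1.999] [-0.393  0.486 -3.163]
A rot [ 0.07 -0.05  0.07] sh [ 0.019 -0.088 -0.065] tcp [ 675.1 -175.2  374. ]
B rot [ 0.07 -0.05  0.07] sh [ 0.016 -0.093  3.935] tcp [ 633.6 -183.3  283.4]
```

View pics/c4.png

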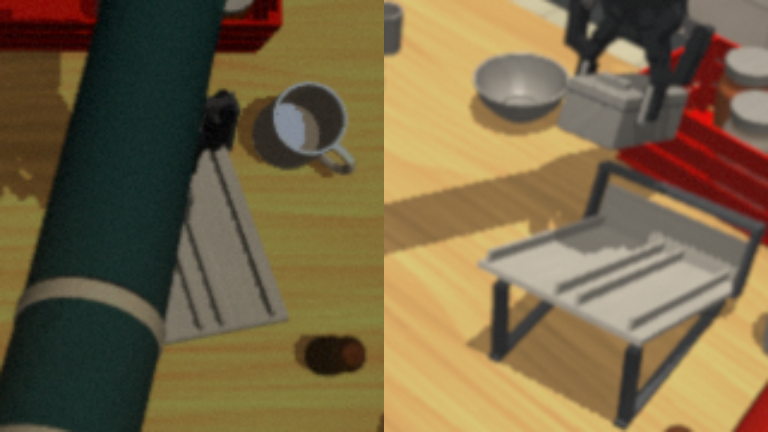

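Emit:
play_rows --motion '[[[0,0,0,0,-0.05,1.5,50],[0,0,0,0,-0.05,3,50],[0,0,0,0,-0.05,4,50],[0,0,0,0,-0.05,4.4,50],[0,0,0,0,-0.05,4.4,50],[0,0,0,0,-0.05,4.4,50]]]'

```text
t: 5.18
position: [630.4, -184.0, 276.2]
eef_rot: [-0.095, 0.972, -0.022, -0.213]
force: [-0.7, 0.0, -3.4]
grip_width: 0.689
```

Run:
```python
from mv import *
Rt=toolR(-TM[:,0],-TM[:,2]); s,p,Rc=pose()
g=p+Rc[:,2]*154.7
print(s['force'],"grasp in tray",(g-TO)@TM)
row(tray(-140,41,36+15),Rt,"B")
snap("side","s3")
b=cv2.imread("pics/s3.png"); x0,y0=290,190;b=cv2.resize(b[y0:y0+140,x0:x0+150],None,fx=5,fy=4)[:, :]
b=cv2.imread("pics/s3.png");b=cv2.resize(b[y0:y0+140,x0:x0+150],None,fx=4,fy=4,interpolation=cv2.INTER_CUBIC)
# predicted tin corners
for X in((45.5),(-94.5)):   # tool frame: tin x = -tool x, so tin end offset from grasp: +95.5 front, -44.5 rear
    pass
for dx in(95.5,-44.5):
  for dy in(30,-30):
    for dz in(-36.3,13.7):
      q=g+TM@np.array([dx,dy,dz]); u=(proj("side",q)[0]-[x0,y0]+.5)*4; cv2.circle(b,tuple(int(z) for z in u),4,(0,255,0),1)
cv2.imwrite("pics/c5.png",b)
```

```text
[-0.726  0.034 -3.426] grasp in tray [-139.271   41.715   56.142]
B rot [-0.11  0.25  0.01] sh [ 0.003 -0.04   0.206] tcp [ 628.4 -185.4  271.6]
```

View pics/c5.png

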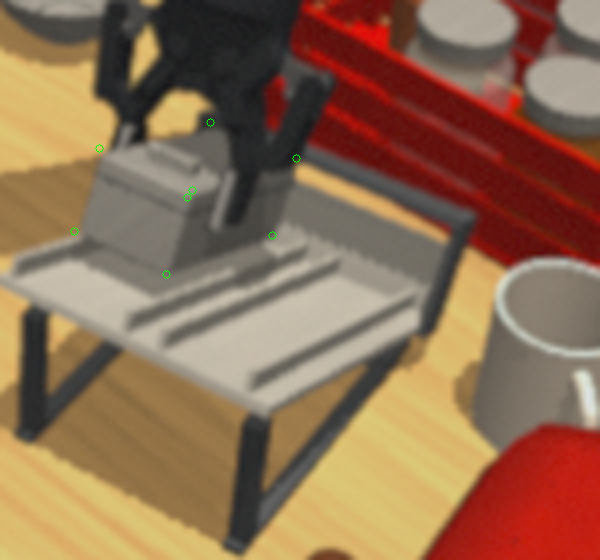

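Run:
```python
from mv import *
f=lambda u:[u[0]/4-.5+290,u[1]/4-.5+190]
for nm,u,z in(("rear bot L",(84,236),20),("rear bot R",(177,270),20),("rear top L",(106,153),70),("rear top R",(192,209),70),("front bot R",(280,236),20)):
    e,r=rays("side",[f(u)]); print(nm,hit(e,r,TO,TM,z))
p=cv2.imread("pics/s3.png");b=cv2.resize(p[220:270,300:375],None,fx=10,fy=10,interpolation=cv2.INTER_CUBIC);cv2.imwrite("pics/c6.png",b)
```

```text
rear bot L [[-184.286   65.336   20.   ]]
rear bot R [[-170.516   12.095   20.   ]]
rear top L [[-186.633   65.793   70.   ]]
rear top R [[-214.763   -3.719   70.   ]]
front bot R [[-39.154   8.466  20.   ]]
```

View pics/c6.png

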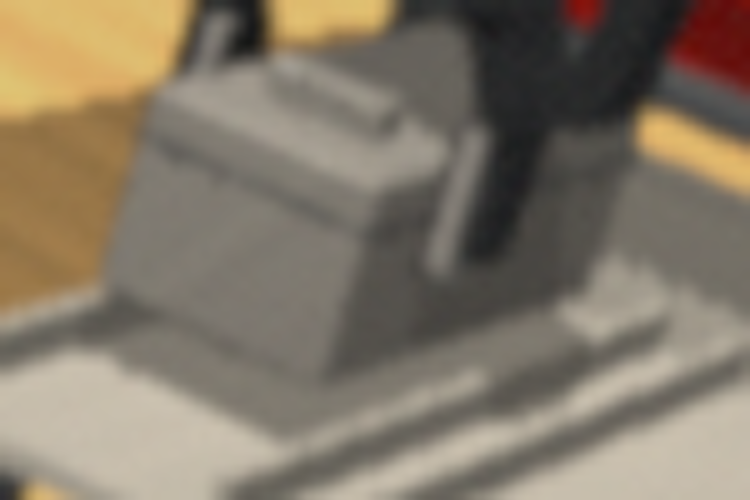

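Emit:
play_rows --motion '[[[-0.1,0.2,0,0,0,0.3,50],[-0.1,0.2,0,0,0,0.6,50],[-0.1,0.2,0,0,0,0.72,50],[-0.1,0.2,0,0,0,0.72,50]]]'

```text
t: 5.72
position: [622.3, -185.7, 259.4]
eef_rot: [-0.095, 0.972, -0.021, -0.216]
force: [-1.3, 2.3, 2.7]
grip_width: 0.694
```

```bash
cat > st.py <<'E'
from mv import *
Rt=toolR(-TM[:,0],-TM[:,2]); s,p,Rc=pose()
g=p+Rc[:,2]*154.7
print("t",s['t'],"F tray",np.array(s['force'])@TM,"grasp in tray",(g-TO)@TM,"w",s['grip_width']*85.4,"rot",R.from_matrix(Rt.T@Rc).as_rotvec(degrees=True))
E
python3 st.py
```

```text
t 5.725 F tray [-1.894  2.525  2.102] grasp in tray [-140.549   41.982   37.386] w 59.24194570726802 rot [-0.049  0.062  0.022]
```

Emit:
play_rows --motion '[[[0,0,0,-0.4,0,0,50],[0,0,0,-0.8,0,0,50],[0,0,0,-1.2,0,0,50],[0,0,0,-1.5,0,0,50],[0,0,0,-1.65,0,0,50],[0,0,0,-1.75,0,0,50],[0,0,0,-1.8,0,0,50],[0,0,0,-1.85,0,0,50],[0,0,0,-1.85,0,0,50]]]'

```text
t: 6.85
position: [662.6, -178.4, 240.3]
eef_rot: [-0.095, 0.971, -0.021, -0.219]
force: [-8.6, 1.8, 13.9]
grip_width: 0.692
```

```bash
python3 st.py
python3 - <<'E'
from h import *
p,d=snap("side","s4");b=cv2.imread("pics/s4.png");cv2.imwrite("pics/c7.png",cv2.resize(b[190:330,290:440],None,fx=4,fy=4,interpolation=cv2.INTER_CUBIC))
E
```

```text
t 6.85 F tray [-13.185   3.383   9.195] grasp in tray [-96.274  41.389  37.366] w 59.13050477225528 rot [-0.056  0.398  0.039]
```

View pics/c7.png

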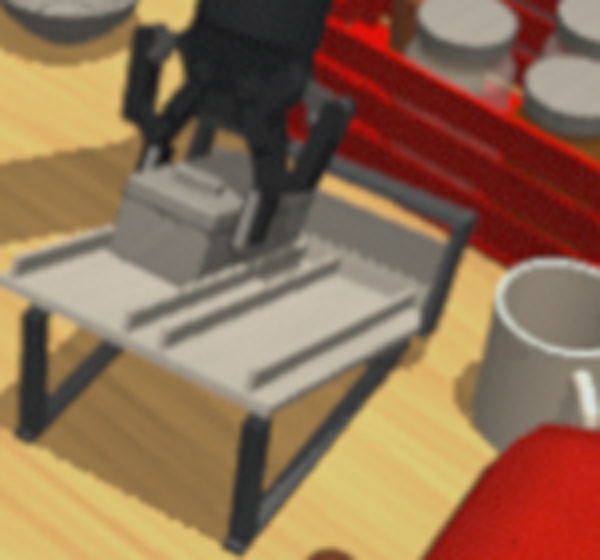

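Emit:
play_rows --motion '[[[0,0,0,-0.1,0,0,50],[0,0,0,-0.15,0,0.04,50],[0,0,0,-0.15,0,0.04,50]]]'

```text
t: 7.28
position: [663.8, -178.5, 239.8]
eef_rot: [-0.094, 0.97, -0.021, -0.222]
force: [-19.5, 2.2, 28.3]
grip_width: 0.693
```

```bash
python3 st.py
```

```text
t 7.275 F tray [-28.926   5.904  17.709] grasp in tray [-96.176  41.284  37.405] w 59.15616320873616 rot [-0.132  0.82   0.048]
```

Emit:
play_rows --motion '[[[0,-0.6,0,0.1,0,-0.04,50],[0,-0.6,0,0.1,0,-0.04,50],[0,-0.6,0,0.1,0,-0.04,80],[0,-0.6,0,0.1,0,-0.04,80],[0,-0.6,0,0.1,0,-0.04,80],[0,-0.6,0,0.1,0,-1,80],[0,-0.6,0,0.1,0,-3,80],[0,-0.6,0,0.1,0,-5,80],[0,-0.6,0,0.1,0,-6,80]]]'

```text
t: 8.4
position: [727.8, -164.9, 376.2]
eef_rot: [-0.095, 0.973, -0.021, -0.209]
force: [-0.4, -0.9, 0.5]
grip_width: 0.941
```

```bash
python3 st.py
python3 - <<'E'
from mv import *
p,d=snap("side","s5");x0,y0=290,190
b=cv2.imread("pics/s5.png");b=cv2.resize(b[190:330,290:440],None,fx=4,fy=4,interpolation=cv2.INTER_CUBIC)
for q in[(-140,y,z) for y in(12,72) for z in(0,50)]+[(0,12,0),(0,12,50)]:
    u=(proj("side",tray(*q)+TM@np.array([0,-2.1,0]))[0]-[x0,y0]+.5)*4; cv2.circle(b,tuple(int(z) for z in u),4,(0,255,0),1)
cv2.imwrite("pics/c8.png",b)
x=yawx(8.96); c=np.array([609.2,248.3,0]); Rt=toolR(-x)
row(c+[0,0,250],Rt,"hi"); row(c+[0,0,120],Rt,"above")
E
```

```text
t 8.4 F tray [-0.686 -0.788  0.195] grasp in tray [-90.283  41.8   188.655] w 80.35478254799025 rot [ 0.034 -0.745 -0.001]
hi rot [ -0.57 -24.05   2.22] sh [ 1.785 17.128 -0.384] tcp [609.2 248.3 404.7]
above rot [ -0.57 -24.05   2.22] sh [-0.335 17.137  4.364] tcp [609.2 248.3 274.7]
```

View pics/c8.png

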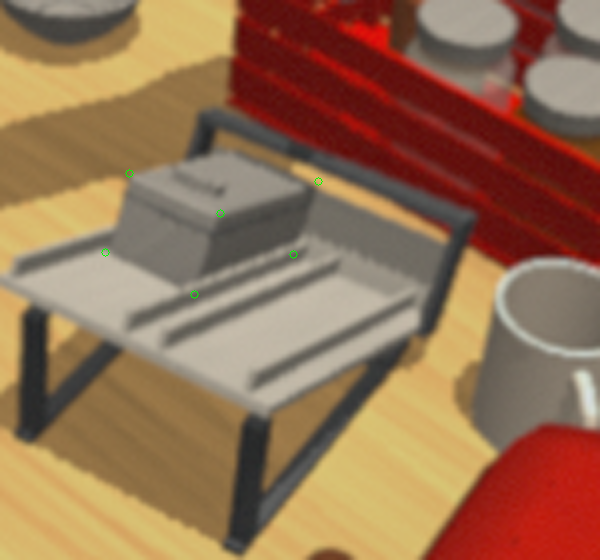

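Emit:
play_rows --motion '[[[-0.1,-5,0.4,0.4,2.2,-0.4,85],[-0.2,-12,0.8,0.8,4.4,-0.4,85],[-0.4,-19,1.6,1.2,7,-0.4,85],[-0.6,-24,2.2,1.5,10,-0.4,85],[-0.6,-24,2.2,1.5,13,0,85],[-0.6,-24,2.2,1,16,1.5,85],[-0.6,-24,2.2,-0.3,17.1,4.4,85],[-0.6,-24,2.2,-0.3,17.1,4.4,85],[-0.6,-24,2.2,-0.3,17.1,4.4,85],[-0.6,-24,2.2,-0.3,17.1,4.4,85]]]'

```text
t: 9.7
position: [606.1, 245.9, 270.1]
eef_rot: [-0.077, 0.997, 0.0, -0.004]
force: [0.0, -0.4, -0.2]
grip_width: 0.993
```

Run:
```python
from mv import *
p,d=snap("top","t6")
b=cv2.imread("pics/t6.png");cv2.imwrite("pics/c9.png",cv2.resize(b[120:280,100:450],None,fx=2.2,fy=2.2,interpolation=cv2.INTER_CUBIC))
x=yawx(8.96); c=np.array([609.2,248.3,0])-10*x; Rt=toolR(-x)
print(pose()[0]['force']);row(c+[0,0,34],Rt,"grasp")
```

```text
[ 0.422 -0.016  0.319]
grasp rot [ 0.11 -0.4  -0.19] sh [0.259 0.095 3.299] tcp [599.3 246.7 188.7]
```

View pics/c9.png

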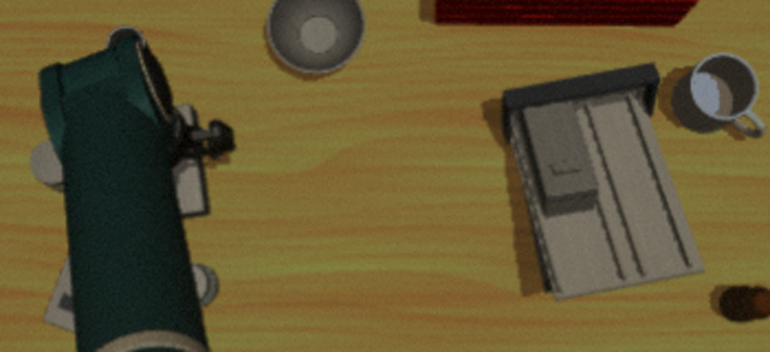

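Emit:
play_rows --motion '[[[0.1,-0.4,-0.2,0.66,0.1,1.5,85],[0.1,-0.4,-0.2,0.66,0.1,2.6,85],[0.1,-0.4,-0.2,0.66,0.1,3.3,85],[0.1,-0.4,-0.2,0.66,0.1,3.3,85],[0.1,-0.4,-0.2,0.66,0.1,3.3,30],[0.1,-0.4,-0.2,0.66,0.1,3.3,30],[0.1,-0.4,-0.2,0.66,0.1,3.3,30],[0.1,-0.4,-0.2,0.66,0.1,3.3,30],[0.1,-0.4,-0.2,0.66,0.1,3.3,30],[0.1,-0.4,-0.2,0.66,0.1,3.3,30]]]'

```text
t: 11.0
position: [588.9, 247.0, 189.4]
eef_rot: [-0.079, 0.997, 0.001, 0.0]
force: [-0.8, 0.2, 5.4]
grip_width: 0.463
```

Run:
```python
from mv import *
s,p,Rc=pose(); g=p+Rc[:,2]*154.7; print(g,s['force'],s['grip_width']*85.4, (np.array([609.2,248.3,0])-g)@yawx(8.96))
```

```text
[588.959 247.246  34.721] [-0.768  0.215  5.423] 39.50076590327741 20.15828221886596
```

Emit:
play_rows --motion '[[[0,0,0,0,0,-1,30],[0,0,0,0,0,-3,30],[0,0,0,0,0,-5,30],[0,0,0,0,0,-7,30],[0,0,0,0,0,-7,30],[0,0,0,0,0,-7,30]]]'

```text
t: 11.75
position: [587.8, 246.3, 361.6]
eef_rot: [-0.079, 0.997, -0.0, -0.002]
force: [0.1, -0.1, -3.9]
grip_width: 0.463
```

Run:
```python
from mv import *
Rt=toolR(-TM[:,0],-TM[:,2]); 
print(pose()[0]['joint_positions'],pose()[0]['force'])
row(tray(-130,-42,35+130),Rt,"A")
```

```text
[-0.522  0.489  0.098  1.679 -0.057  0.981  1.326] [ 0.079 -0.136 -3.878]
A rot [ 0.46 24.74 -2.06] sh [ -1.29  -20.54   -0.371] tcp [ 700.7 -255.7  370.7]
```

Emit:
play_rows --motion '[[[0,0,0,0,-2,-0.4,30],[0,0,0,0,-4.4,-0.4,30],[0,4,0,-0.4,-7,-0.4,30],[0.1,8,-0.4,-0.6,-9.5,-0.4,30],[0.2,14,-0.8,-0.9,-12,-0.4,30],[0.3,20,-1.4,-1.3,-14.5,-0.4,30],[0.5,24.7,-2.1,-1.3,-17,-0.4,30],[0.5,24.7,-2.1,-1.3,-19,-0.4,30],[0.5,24.7,-2.1,-1.3,-20.5,-0.4,30],[0.5,24.7,-2.1,-1.3,-20.5,-0.4,30]]]'

```text
t: 13.0
position: [700.0, -259.3, 368.6]
eef_rot: [-0.092, 0.972, -0.021, -0.216]
force: [-0.7, 0.8, -3.8]
grip_width: 0.456
```

```bash
python3 st.py
python3 - <<'E'
from mv import *
Rt=toolR(-TM[:,0],-TM[:,2]); 
row(tray(-130,-42,35+30),Rt,"B")
E
```

```text
t 13.0 F tray [ 1.182  0.941 -3.678] grasp in tray [-130.645  -45.086  162.571] w 38.91785525174026 rot [-0.1    0.112  0.31 ]
B rot [ 0.1  -0.11 -0.31] sh [-0.021  0.128  3.903] tcp [ 659.2 -263.9  280.1]
```

Emit:
play_rows --motion '[[[0,0,-0.2,0,0.13,1.5,30],[0.1,-0.1,-0.3,0,0.13,3,30],[0.1,-0.1,-0.3,0,0.13,4,30],[0.1,-0.1,-0.3,0,0.13,4.4,30],[0.1,-0.1,-0.3,0,0.13,4.4,30],[0.1,-0.1,-0.3,0,0.13,4.4,30]]]'

```text
t: 13.75
position: [656.5, -259.8, 273.7]
eef_rot: [-0.098, 0.972, -0.021, -0.212]
force: [1.0, -0.5, -2.2]
grip_width: 0.458
```

```bash
python3 st.py
python3 - <<'E'
from mv import *
p,d=snap("side","s7")
b=cv2.imread("pics/s7.png");cv2.imwrite("pics/c10.png",cv2.resize(b[190:330,290:440],None,fx=4,fy=4,interpolation=cv2.INTER_CUBIC))
E
```

```text
t 13.75 F tray [ 1.769 -0.713 -1.602] grasp in tray [-127.863  -37.877   58.413] w 39.115015678937475 rot [ 0.158 -0.417 -0.366]
```

View pics/c10.png

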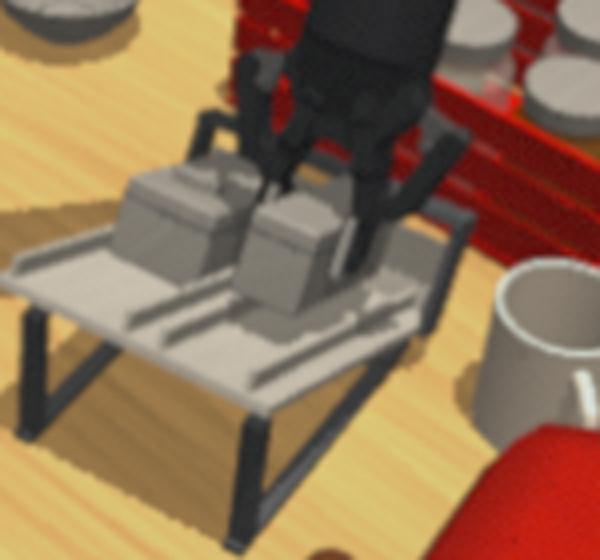

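Emit:
play_rows --motion '[[[-0.1,0.4,0.3,0.05,-0.16,0,30],[-0.1,0.4,0.3,0.05,-0.16,0,30],[-0.1,0.4,0.3,0.05,-0.16,0,30],[-0.1,0.4,0.3,0.05,-0.16,0,30]]]'

```text
t: 14.3
position: [655.4, -264.2, 273.3]
eef_rot: [-0.095, 0.971, -0.021, -0.216]
force: [0.2, -0.8, -3.9]
grip_width: 0.454
```

```bash
python3 st.py
```

```text
t 14.3 F tray [ 1.736 -0.819 -3.513] grasp in tray [-130.835  -41.582   57.292] w 38.74960570800569 rot [ 0.002  0.078 -0.046]
```

Emit:
play_rows --motion '[[[0,0,0,0,0,0.3,30],[0,0,0,0,0,0.6,30],[0,0,0,0,-0.01,0.82,30],[0,0,0,0,-0.01,0.82,30],[0,0,0,0,-0.01,0.82,30]]]'

```text
t: 14.92
position: [646.9, -266.3, 254.6]
eef_rot: [-0.095, 0.971, -0.021, -0.216]
force: [-0.5, 0.4, -3.8]
grip_width: 0.461
```

```bash
python3 st.py
```

```text
t 14.925 F tray [ 1.256  0.435 -3.598] grasp in tray [-130.921  -41.928   36.635] w 39.39025969202118 rot [ 0.005  0.093 -0.04 ]
```

Emit:
play_rows --motion '[[[0,0,0,-0.4,0,0.02,30],[0,0,0,-0.8,0,0.02,30],[0,0,0,-1.2,0,0.02,30],[0,0,0,-1.5,0,0.03,30],[0,0,0,-1.7,0,0.03,30],[0,0,0,-1.8,0,0.04,30],[0,0,0,-1.88,0,0.04,30],[0,0,0,-1.93,0,0.04,30],[0,0,0,-1.93,0,0.04,30]]]'

```text
t: 16.05
position: [687.5, -258.6, 234.6]
eef_rot: [-0.094, 0.971, -0.02, -0.219]
force: [-9.8, 1.9, 6.9]
grip_width: 0.457
```

```bash
python3 st.py
```

```text
t 16.05 F tray [-11.324   3.776   2.382] grasp in tray [-85.9   -41.875  35.98 ] w 39.0117092530964 rot [-0.126  0.449  0.028]
```

Contact is at the expected −85.9. I'll press a bit more to confirm.

Emit:
play_rows --motion '[[[0,0,0,-0.1,0,0.03,30],[0,0,0,-0.15,0,0.06,30],[0,0,0,-0.15,0,0.06,30]]]'

```text
t: 16.42
position: [688.5, -258.7, 233.9]
eef_rot: [-0.094, 0.97, -0.02, -0.223]
force: [-19.9, 4.9, 20.3]
grip_width: 0.459
```

```bash
python3 st.py
```

```text
t 16.425 F tray [-25.396   8.63   10.555] grasp in tray [-85.835 -41.84   35.766] w 39.214078991969814 rot [-0.246  0.848  0.076]
```

Emit:
play_rows --motion '[[[0,-0.6,0,0.1,0,0,30],[0,-0.6,0,0.1,0,0,30],[0,-0.6,0,0.1,0,0,58],[0,-0.6,0,0.1,0,0,58],[0,-0.6,0,0.1,0,0,58],[0,-0.6,0,0.1,0,-1,58],[0,-0.6,0,0.1,0,-3,58],[0,-0.6,0,0.1,0,-5,58],[0,-0.6,0,0.1,0,-6.5,58],[0,-0.6,0,0.1,0,-6.5,58]]]'

```text
t: 17.68
position: [758.9, -243.8, 382.2]
eef_rot: [-0.096, 0.973, -0.022, -0.208]
force: [-0.5, 0.4, -0.0]
grip_width: 0.679
```

```bash
python3 st.py
python3 - <<'E'
from mv import *
p,d=snap("side","s8")
b=cv2.imread("pics/s8.png");cv2.imwrite("pics/c11.png",cv2.resize(b[190:330,290:440],None,fx=4,fy=4,interpolation=cv2.INTER_CUBIC))
x=yawx(-20.1); c=np.array([452.6,363.6,0]); Rt=toolR(-x)
row(c+[0,0,260],Rt,"hi"); row(c+[0,0,120],Rt,"above")
E
```

```text
t 17.675 F tray [-0.33   0.483 -0.155] grasp in tray [-78.667 -42.085 200.521] w 57.98159871042478 rot [ 0.195 -0.866 -0.061]
hi rot [ -6.71 -23.73  30.87] sh [ 7.179 26.224  1.682] tcp [452.6 363.6 414.7]
above rot [ -6.71 -23.73  30.87] sh [ 4.869 26.229  6.784] tcp [452.6 363.6 274.7]
```

View pics/c11.png

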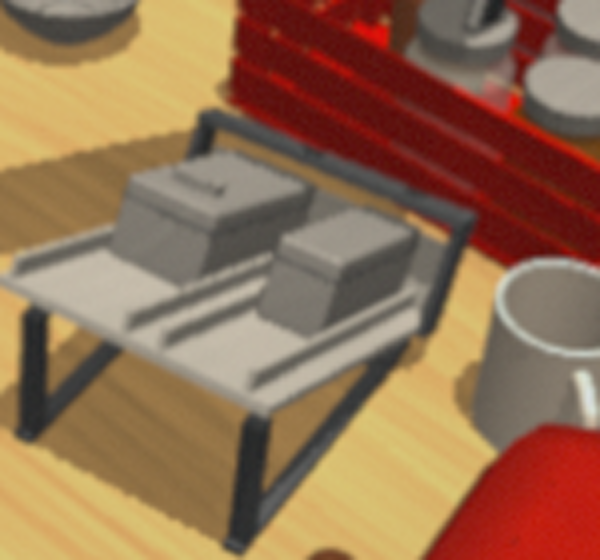

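Emit:
play_rows --motion '[[[-1,-4,4,0.5,2.2,-0.2,85],[-2,-9,9,1.1,4.6,-0.2,85],[-3.2,-14,14,1.9,7,0,85],[-4.5,-19,20,2.6,9.4,0.4,85],[-5.6,-22,26,3.3,11.8,0.7,85],[-6.7,-23.7,30.9,3.9,14.2,0.9,85],[-6.7,-23.7,30.9,4.6,16.6,1.1,85],[-6.7,-23.7,30.9,5.2,19,1.3,85],[-6.7,-23.7,30.9,5.9,21.4,1.5,85],[-6.7,-23.7,30.9,6.5,23.8,1.6,85]]]'

```text
t: 18.98
position: [479.0, 307.2, 408.3]
eef_rot: [0.175, 0.984, -0.001, -0.002]
force: [1.7, 0.4, 0.6]
grip_width: 0.995
```

Run:
```python
from mv import *
x=yawx(-20.1); c=np.array([452.6,363.6,0]); Rt=toolR(-x)
row(c+[0,0,110],Rt,"above")
```

```text
above rot [-0.17 -0.24 -0.11] sh [1.748 1.769 5.744] tcp [452.6 363.6 264.7]
```

Run:
```python
from mv import *
p,d=load("top0"); g=cv2.cvtColor(p,cv2.COLOR_RGB2GRAY).astype(float)
print(g[250:267,124:145].astype(int))
sub=g[252:266,126:142]; m=(sub<70).astype(np.uint8)
k,l,s,c=cv2.connectedComponentsWithStats(m); print(s,c)
w=np.clip(85-sub,0,None)*(cv2.dilate(m,np.ones((3,3),np.uint8)));v,u=np.mgrid[252:266,126:142]
uv=[(w*u).sum()/w.sum(),(w*v).sum()/w.sum()]
X=onplane("top",[uv],45)[0]; print(uv,X, (X-[452.6,363.6,45])@yawx(-20.1), (X-[452.6,363.6,45])@yawx(69.9))
p,d=load("side0"); 
cv2.imwrite("pics/c12.png",cv2.resize(p[170:210,135:190,::-1],None,fx=10,fy=10,interpolation=cv2.INTER_CUBIC))
p,d=load("top0"); 
cv2.imwrite("pics/c13.png",cv2.resize(p[228:278,112:162,::-1],None,fx=10,fy=10,interpolation=cv2.INTER_CUBIC))
```

```text
[[ 86  84  89  92  90  93  90  96  95  94  93  93  93  95  94  92  93  92
   96  94  93]
 [ 84  90  92  93  93  91  92  97  93  98  93  93  95  94  97  95  93  93
   96  95  93]
 [ 85  91  92  92  93  86  91  94  93  94  94  93  93  97 100  94  97  93
   96  98  93]
 [ 90  93  93  89  77  64  73  84  92  92  93  93  92  93  94  94  99  95
   94  94  95]
 [ 91  95  95  84  57  45  48  62  73  77  87  91  90  97  97  92  93  96
   98  96  94]
 [ 90  93  91  69  47  40  41  44  42  51  64  67  78  86  92  92  98  94
  100  97  93]
 [ 92  92  86  58  43  41  39  35  40  42  46  46  51  60  74  77  86  95
   95  99  97]
 [ 92  90  84  55  41  41  42  39  43  43  39  41  38  43  52  53  66  88
   97  97  98]
 [ 92  89  73  49  40  42  36  38  40  42  39  38  39  43  41  43  50  76
   95  97  98]
 [ 92  89  73  54  47  43  41  40  37  43  41  39  41  38  39  41  56  87
   97  98  95]
 [ 95  89  87  79  66  52  53  42  44  42  39  38  39  43  40  43  69  92
   99  99  90]
 [ 89  95  94  97  88  76  74  65  55  49  40  38  41  37  41  45  76  95
   95  97  81]
 [ 94  91  93  99  94  92  94  83  78  76  66  56  47  47  42  53  83  98
   97  97  67]
 [ 96  91  94  96  96  95  92  98  94  95  88  79  75  62  54  70  92  96
   99  89  54]
 [ 92  94  95  96  97  93  96  96  98  94  98  97  96  86  81  89  95  97
   94  80  37]
 [ 98  89  95  95  93  96  93  96  96  98  96  97  99  95  98  94  96  97
   92  57  33]
 [ 87  92  93  93  96  94  97  94  97  97  95  98  98  98 100  94  99  97
   87  46  27]]
[[  0   0  16  14 127]
 [  1   1  14  11  97]] [[7.606 6.748]
 [7.361 6.175]]
[np.float64(133.36911727295853), np.float64(258.22640549478507)] [438.825 370.993  45.   ] -15.476777483535017 2.2086961228051964
```

View pics/c13.png

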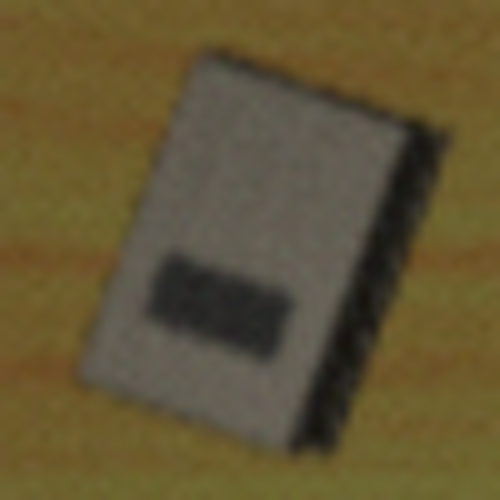

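Emit:
play_rows --motion '[[[0,0,0,1,1,1.5,85],[-0.2,-0.2,-0.1,1.75,1.77,3.5,85],[-0.2,-0.2,-0.1,1.75,1.77,5.2,85],[-0.2,-0.2,-0.1,1.75,1.77,5.7,85],[-0.2,-0.2,-0.1,1.75,1.77,5.7,85],[-0.2,-0.2,-0.1,1.75,1.77,5.7,85]]]'

```text
t: 19.73
position: [455.5, 362.9, 268.8]
eef_rot: [0.175, 0.985, 0.002, 0.001]
force: [0.4, 0.7, -0.4]
grip_width: 0.999
```

Run:
```python
from mv import *
x=yawx(-20.1); c=np.array([452.9,365.8,0]); Rt=toolR(-x)
row(c+[0,0,26],Rt,"grasp")
```

```text
grasp rot [ 0.29  0.11 -0.04] sh [0.145 0.055 3.525] tcp [452.9 365.8 180.7]
```

Emit:
play_rows --motion '[[[0.2,0,0,0.13,0.05,1.7,85],[0.2,0,0,0.13,0.05,2.8,85],[0.2,0,0,0.13,0.05,3.5,85],[0.2,0,0,0.13,0.05,3.5,85],[0.2,0,0,0.13,0.05,3.5,85],[0.2,0,0,0.13,0.05,3.5,50],[0.2,0,0,0.13,0.05,3.5,50],[0.2,0,0,0.13,0.05,3.5,50],[0.2,0,0,0.13,0.05,3.5,50],[0.2,0,0,0.13,0.05,3.5,50]]]'

```text
t: 20.98
position: [452.6, 366.0, 181.2]
eef_rot: [0.174, 0.985, 0.001, 0.001]
force: [-1.1, 0.3, 5.8]
grip_width: 0.689
```

Run:
```python
from mv import *
s,p,Rc=pose(); g=p+Rc[:,2]*154.7; print(g,s['force'],s['grip_width']*85.4, (np.array([452.9,365.8,0])-g)@yawx(-20.1), R.from_matrix(toolR(-yawx(-20.1)).T@Rc).as_rotvec(degrees=True))
```

```text
[452.959 366.088  26.507] [-1.081  0.313  5.793] 58.829759656433616 0.04306575411424938 [-0.082 -0.095 -0.035]
```

Emit:
play_rows --motion '[[[0,0,0,0,0,-1,50],[0,0,0,0,0,-3,50],[0,0,0,0,0,-5,50],[0,0,0,0,0,-7.5,50],[0,0,0,0,0,-8.8,50],[0,0,0,0,0,-8.8,50]]]'

```text
t: 21.72
position: [452.4, 365.9, 402.7]
eef_rot: [0.174, 0.985, 0.002, 0.002]
force: [-0.6, 0.1, -2.8]
grip_width: 0.693
```

Run:
```python
from mv import *
p,d=snap("top","t9"); x0,y0=325,150
b=cv2.resize(p[y0:y0+75,x0:x0+75,::-1],None,fx=8,fy=8,interpolation=cv2.INTER_CUBIC)
b=cv2.convertScaleAbs(b,alpha=1.7)
for q in [(-140,12,50),(-140,72,50),(-30,12,50),(-30,72,50),(-116,27,58),(-116,57,58),(-104,27,58),(-104,57,58),(-130,-22,50),(-130,-62,50)]:
    u=(proj("top",tray(*q))[0]-[x0,y0]+.5)*8; cv2.circle(b,tuple(int(z) for z in u),3,(0,255,0),1)
cv2.imwrite("pics/c14.png",b)
Rt=toolR(-TM[:,0],-TM[:,2]); 
row(tray(-95,42,26.5+50+110),Rt,"A")
```

```text
A rot [  6.84  24.45 -30.74] sh [-17.53  -16.206   1.003] tcp [ 724.4 -165.4  375.4]
```

View pics/c14.png

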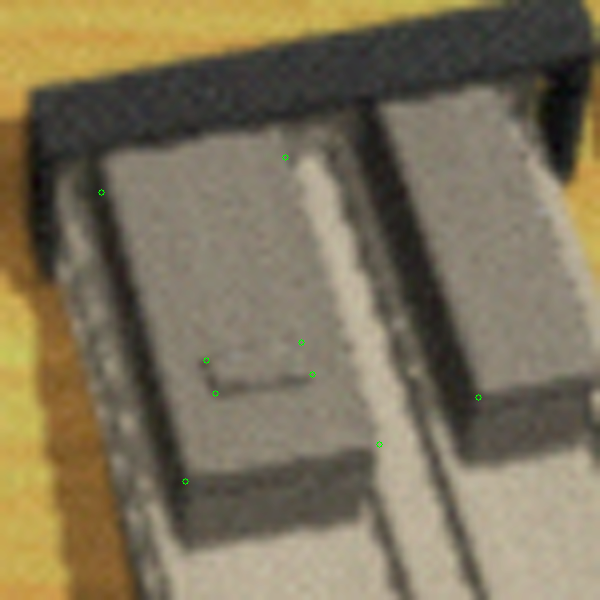

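Run:
```python
from mv import *
p,d=load("t9"); p6,_=load("t6")
def run(p,nm):
    g=cv2.GaussianBlur(cv2.cvtColor(p,cv2.COLOR_RGB2GRAY).astype(np.float32),(3,3),0)
    def edge(a,b,n,dirv,half=4):
        a=np.array(a)/8+[325,150]-.5;b=np.array(b)/8+[325,150]-.5;out=[]
        for t in np.linspace(0,1,n):
            c=a+(b-a)*t; s=np.arange(-half,half+.01,.25); q=c+s[:,None]*np.array(dirv)
            w=cv2.remap(g,q[:,0].astype(np.float32).reshape(1,-1),q[:,1].astype(np.float32).reshape(1,-1),cv2.INTER_LINEAR)[0]
            k=np.abs(np.gradient(w)); k[:2]=k[-2:]=0; i=k.argmax(); 
            sl=slice(max(i-4,0),i+5); ss=(k[sl]*s[sl]).sum()/k[sl].sum(); out.append(c+ss*np.array(dirv))
        return np.array(out)
    for name,a,b,dv,z in(("left",(112,190),(182,460),(1,0),50),("right",(310,220),(368,430),(1,0),50),("rear",(195,470),(362,452),(0,1),50),("rearbot",(195,547),(355,520),(0,1),0),("narrowrear",(490,395),(580,378),(0,1),50),("narrowL",(400,150),(470,380),(1,0),50)):
        E=edge(a,b,25,dv,2.2); e,r=rays("top",E); h=hit(e,r,TO,TM,z)
        i,j=(0,1) if "rear" not in name else (1,0)
        c=np.polyfit(h[:,i],h[:,j],1); res=h[:,j]-np.polyval(c,h[:,i]); k=np.abs(res)<1.5; c=np.polyfit(h[k,i],h[k,j],1)
        print(nm,name,"mean",h[k][:,:2].mean(0),"angle",np.degrees(np.arctan(c[0])),"n",k.sum(),"sd",res.std())
run(p,"t9");run(p6,"t6")
```

```text
t9 left mean [-81.819  70.065] angle -0.8586828461655482 n 25 sd 0.5565694771870766
t9 right mean [-95.321  11.022] angle -1.0408521892726237 n 25 sd 0.4586496817724375
t9 rear mean [-139.258   42.009] angle 1.175836233851513 n 24 sd 0.6813270802746381
t9 rearbot mean [-136.231   40.289] angle 0.9848102513252104 n 25 sd 0.7137521289100228
t9 narrowrear mean [-129.034  -39.937] angle -0.3086354348127722 n 25 sd 0.5496624024596659
t9 narrowL mean [-79.784 -22.095] angle 0.2288619830856635 n 25 sd 0.4870373549186626
t6 left mean [-81.808  70.115] angle -0.9724436046305711 n 25 sd 0.46448226872546367
t6 right mean [-95.298  11.122] angle -1.036642149595491 n 25 sd 0.41784679343834574
t6 rear mean [-139.344   42.032] angle 1.5366672097081897 n 24 sd 0.6888880501599453
t6 rearbot mean [-136.318   40.311] angle 0.5346809101344291 n 25 sd 0.6277537202858714
t6 narrowrear mean [-127.172  -43.484] angle -4.681122463585328 n 15 sd 2.101246132566094
t6 narrowL mean [-105.426  -21.078] angle -4.895162057808973 n 6 sd 2.3892918906122684
```

```bash
cat > st2.py <<'E'
from mv import *
import sys
a=np.radians(-1.0); xd=TM@np.array([np.cos(a),np.sin(a),0]); Rt=toolR(-xd,-TM[:,2])
s,p,Rc=pose(); g=p+Rc[:,2]*154.7
print("t",s['t'],"F tray",np.array(s['force'])@TM,"grasp in tray",(g-TO)@TM,"w",s['grip_width']*85.4,"rot",R.from_matrix(Rt.T@Rc).as_rotvec(degrees=True))
for z in map(float,sys.argv[1:]): row(tray(-94.8,41,26.5+50+z),Rt,f"z+{z}")
E
python3 st2.py 110
```

```text
t 21.775 F tray [-0.137 -0.29  -1.914] grasp in tray [-189.103  615.71   154.092] w 59.21812788710108 rot [ -7.048 -24.368  29.756]
z+110.0 rot [  7.05  24.37 -29.76] sh [-17.557 -16.236   1.006] tcp [ 724.8 -166.4  375.3]
```

Emit:
play_rows --motion '[[[0,0,0,-1,-1,0,50],[0.5,2,-4,-2.8,-2.6,0,50],[1,5,-8,-4.6,-4.2,0.1,50],[2,9,-13,-6.4,-5.9,0.2,50],[3,13,-18,-8.2,-7.6,0.4,50],[4.5,18,-23,-10,-9.3,0.6,50],[6,22,-27,-11.8,-11,0.8,50],[7,24.4,-29.8,-13.6,-12.6,0.9,50],[7,24.4,-29.8,-15.4,-14.2,1,50],[7,24.4,-29.8,-16.8,-15.5,1,50]]]'

```text
t: 23.02
position: [713.7, -145.0, 371.2]
eef_rot: [-0.086, 0.972, -0.023, -0.218]
force: [0.4, 0.1, -1.8]
grip_width: 0.691
```

```bash
python3 st2.py 50
```

```text
t 23.025 F tray [ 1.097  0.048 -1.472] grasp in tray [-100.156   64.308  179.937] w 59.00956572598932 rot [-0.066  0.361  0.021]
z+50.0 rot [ 0.07 -0.36 -0.02] sh [-0.205 -0.924  2.135] tcp [ 699.9 -171.3  320.9]
```

Emit:
play_rows --motion '[[[0,0,0,-0.2,-0.9,0.5,50],[0,0,0,-0.2,-0.9,1.3,50],[0,0,0,-0.2,-0.9,2.1,50],[0,0,0,-0.2,-0.9,2.1,50],[0,0,0,-0.2,-0.9,2.1,50],[0,0,0,-0.2,-0.9,2.1,50],[0,0,0,-0.2,-0.9,2.1,50]]]'

```text
t: 23.9
position: [700.5, -167.9, 326.4]
eef_rot: [-0.087, 0.972, -0.023, -0.215]
force: [-0.2, 1.2, -1.5]
grip_width: 0.693
```

```bash
python3 st2.py 20
```

```text
t 23.9 F tray [ 0.684  1.192 -1.378] grasp in tray [-96.12   44.095 131.957] w 59.20402344266052 rot [ 0.033  0.019 -0.041]
z+20.0 rot [-0.03 -0.02  0.04] sh [-0.053 -0.126  1.418] tcp [ 687.5 -173.7  293.7]
```

Emit:
play_rows --motion '[[[0,0,0,-0.05,-0.13,0.4,50],[0,0,0,-0.05,-0.13,0.9,50],[0,0,0,-0.05,-0.13,1.4,50],[0,0,0,-0.05,-0.13,1.4,50],[0,0,0,-0.05,-0.13,1.4,50],[0,0,0,-0.05,-0.13,1.4,50]]]'

```text
t: 24.65
position: [687.6, -173.9, 294.1]
eef_rot: [-0.087, 0.972, -0.023, -0.215]
force: [-0.4, 0.5, -1.6]
grip_width: 0.692
```

```bash
python3 st2.py 12
python3 - <<'E'
from mv import *
p,d=snap("side","s10");b=cv2.imread("pics/s10.png");cv2.imwrite("pics/c15.png",cv2.resize(b[180:290,290:400],None,fx=5.4,fy=5.4,interpolation=cv2.INTER_CUBIC))
E
```

```text
t 24.65 F tray [ 0.41   0.543 -1.591] grasp in tray [-94.933  40.732  96.872] w 59.08949118685289 rot [ 0.027  0.025 -0.038]
z+12.0 rot [-0.03 -0.02  0.04] sh [-0.003  0.008  0.335] tcp [ 684.2 -174.4  286.5]
```

View pics/c15.png

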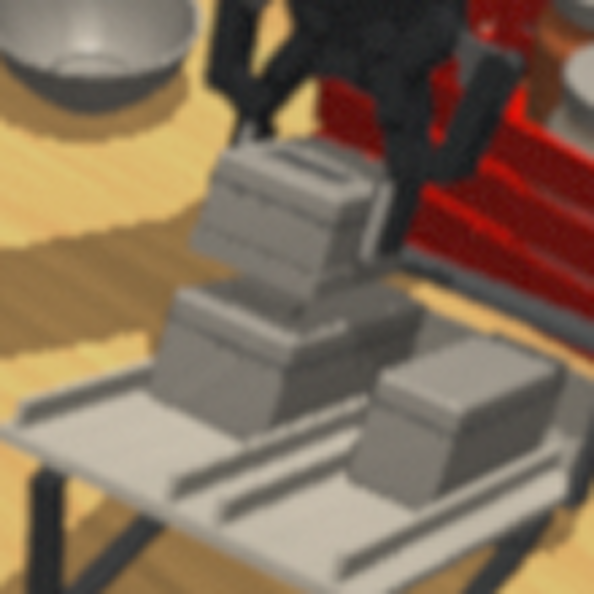

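Run:
```python
from mv import *
f=lambda u:[u[0]/5.4-.5+290,u[1]/5.4-.5+180]
for nm,u,z in(("short L",(192,247),70.4),("short R",(316,306),70.4),("wide L",(178,290),50),("wide R",(292,362),50)):
    e,r=rays("side",[f(u)]); print(nm,hit(e,r,TO,TM,z))
b=cv2.imread("pics/s10.png");cv2.imwrite("pics/c16.png",cv2.resize(b[215:255,315:375],None,fx=13,fy=13,interpolation=cv2.INTER_CUBIC))
```

```text
short L [[-143.203   66.367   70.4  ]]
short R [[-149.529    3.247   70.4  ]]
wide L [[-141.209   67.717   50.   ]]
wide R [[-166.551   -0.843   50.   ]]
```

View pics/c16.png

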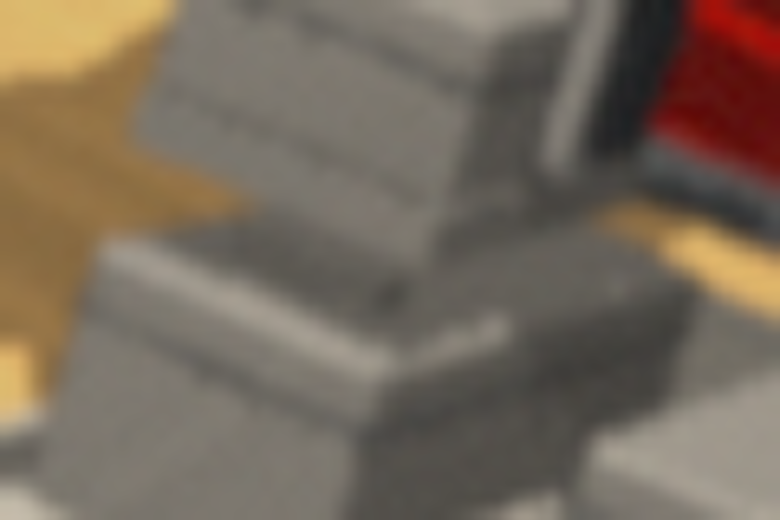

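Run:
```python
from mv import *
f=lambda u:[u[0]/13-.5+315,u[1]/13-.5+215]
for nm,u,z in(("short L",(135,147),70.4),("short R",(428,285),70.4),("wide L",(102,240),50),("wide R",(380,372),50)):
    e,r=rays("side",[f(u)]); print(nm,hit(e,r,TO,TM,z))
```

```text
short L [[-147.78    64.305   70.4  ]]
short R [[-153.087    3.003   70.4  ]]
wide L [[-139.918   68.752   50.   ]]
wide R [[-144.027   10.08    50.   ]]
```

Run:
```python
from mv import *
s,p,Rc=pose(); g=p+Rc[:,2]*154.7; a=np.radians(-1.0)
Mt=TM@R.from_euler('z',-1,degrees=True).as_matrix()
b=cv2.imread("pics/s10.png");x0,y0,k=305,195,9
b=cv2.resize(b[y0:y0+65,x0:x0+80],None,fx=k,fy=k,interpolation=cv2.INTER_CUBIC)
def dot(X,c):
    u=(proj("side",X)[0]-[x0,y0]+.5)*k; cv2.circle(b,tuple(int(z) for z in u),4,c,1)
for dx in(-45,45):
  for dy in(-30,30):
    for dz in(-26.5,18.5): dot(g+Mt@np.array([dx,dy,dz]),(0,255,0))
c=tray(-70,40.5,0)
for dx in(-70,70):
  for dy in(-30,30):
    for dz in(0,50): dot(c+Mt@np.array([dx,dy,dz]),(0,0,255))
for dx in(-46,-34):
  for dy in(-15,15): dot(c+Mt@np.array([dx,dy,58]),(255,0,255))
cv2.imwrite("pics/c17.png",b)
```

```text
(no output)
```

View pics/c17.png

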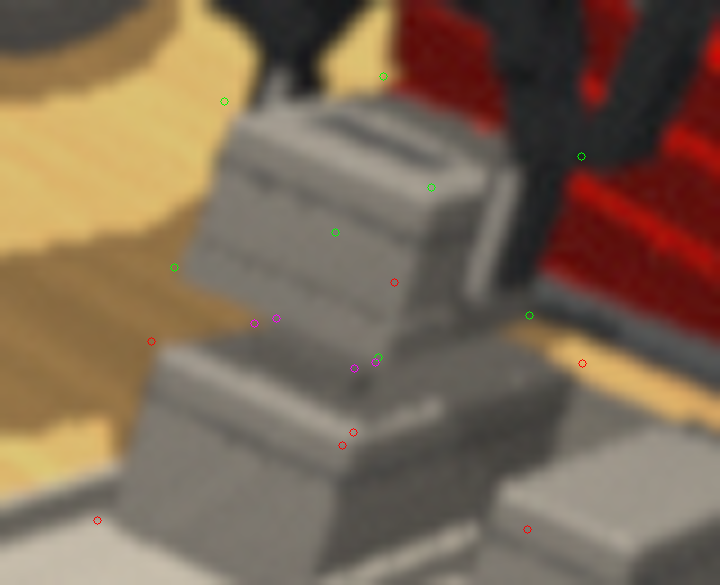

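Emit:
play_rows --motion '[[[0,0,0,0,0.01,0.3,50],[0,0,0,0,0.01,0.5,50],[0,0,0,0,0.01,0.62,50],[0,0,0,0,0.01,0.62,50],[0,0,0,0,0.01,0.62,50]]]'

```text
t: 25.32
position: [680.9, -175.0, 279.6]
eef_rot: [-0.087, 0.972, -0.023, -0.216]
force: [0.1, -0.4, -2.1]
grip_width: 0.695
```

```bash
python3 st2.py 0
```

```text
t 25.325 F tray [ 0.857 -0.445 -1.869] grasp in tray [-95.099  40.972  80.905] w 59.32042263713473 rot [ 0.013  0.07  -0.028]
z+0.0 rot [-0.01 -0.07  0.03] sh [-0.005 -0.     0.176] tcp [ 679.2 -175.4  275.6]
```

Emit:
play_rows --motion '[[[0,0,0,0,0,0.1,50],[0,0,0,0,0,0.16,50],[0,0,0,0,0,0.22,50],[0,0,0,0,0,0.22,50],[0,0,0,0,0,0.22,50]]]'

```text
t: 25.95
position: [679.2, -175.3, 276.7]
eef_rot: [-0.087, 0.972, -0.023, -0.215]
force: [-0.3, 1.0, 6.9]
grip_width: 0.695
```

```bash
python3 st2.py 0
```

```text
t 25.95 F tray [-2.985  1.017  6.263] grasp in tray [-95.201  40.984  77.484] w 59.379286831162425 rot [ 0.028 -0.038 -0.029]
z+0.0 rot [-0.03  0.04  0.03] sh [-0.02  -0.002  0.039] tcp [ 679.2 -175.4  275.6]
```

Run:
```python
from mv import *
p,d=snap("side","s11");b=cv2.imread("pics/s11.png");x0,y0,k=305,205,9
cv2.imwrite("pics/c18.png",cv2.resize(b[y0:y0+65,x0:x0+80],None,fx=k,fy=k,interpolation=cv2.INTER_CUBIC))
```

```text
(no output)
```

View pics/c18.png

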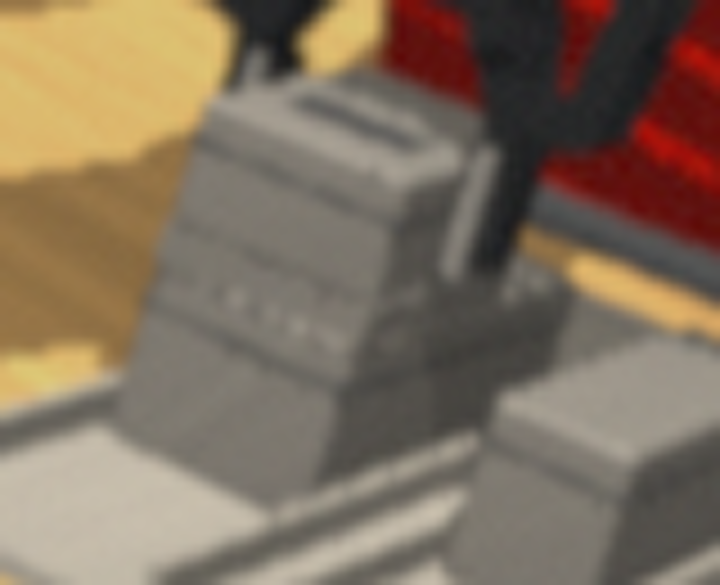

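Emit:
play_rows --motion '[[[0,0,0,0,0,0,62],[0,0,0,0,0,0,68],[0,0,0,0,0,0,75],[0,0,0,0,0,0,75],[0,0,0,0,0,0,75],[0,0,0,0,0,-0.5,75],[0,0,0,0,0,-2,75],[0,0,0,0,0,-4,75],[0,0,0,0,0,-6,75],[0,0,0,0,0,-6,75]]]'

```text
t: 27.25
position: [742.7, -162.4, 416.1]
eef_rot: [-0.087, 0.973, -0.024, -0.211]
force: [1.3, -0.7, -0.7]
grip_width: 0.88
```

Emit:
play_rows --motion '[[[0,0,0,0,2,0,75],[0,-4,0,0,4,-0.5,75],[0,-8,0,0,6.4,-1,75],[0,-12,0,0,8.8,-1,75],[0,-16,0,0,11,-1,75],[0,-20,0,0,12,-1,75],[0,-20,0,0,12,-1,75]]]'

```text
t: 28.12
position: [696.6, 137.0, 430.9]
eef_rot: [-0.092, 0.995, -0.007, -0.044]
force: [0.9, -0.3, -0.2]
grip_width: 0.879
```

Run:
```python
from mv import *
print(pose()[0]['t'],pose()[1],pose()[0]['force'])
p,d=snap("side","s12");x0,y0,k=300,190,5
b=cv2.imread("pics/s12.png")
cv2.imwrite("pics/c19.png",cv2.resize(b[y0:y0+110,x0:x0+150],None,fx=k,fy=k,interpolation=cv2.INTER_CUBIC))
p,d=snap("top","t12"); x0,y0=325,150
b=cv2.resize(p[y0:y0+75,x0:x0+75,::-1],None,fx=8,fy=8,interpolation=cv2.INTER_CUBIC)
cv2.imwrite("pics/c20.png",cv2.convertScaleAbs(b,alpha=1.7))
```

```text
28.125 [696.577 137.025 430.895] [ 0.872 -0.257 -0.227]
```

View pics/c19.png

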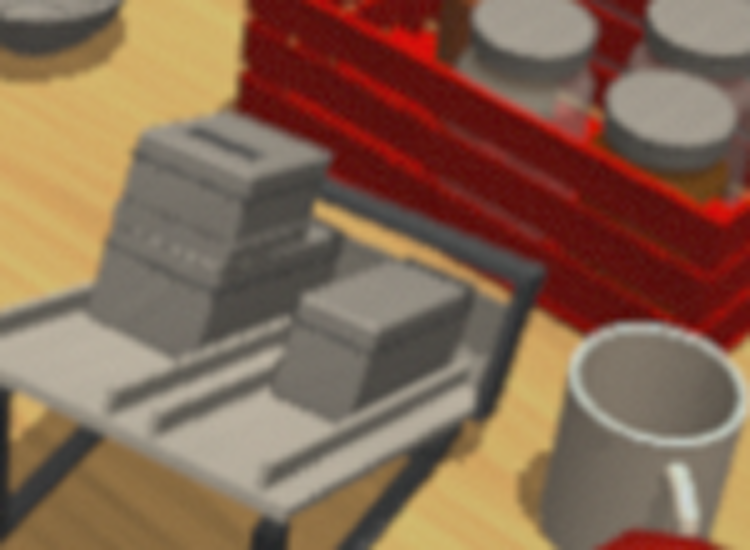

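View pics/c20.png

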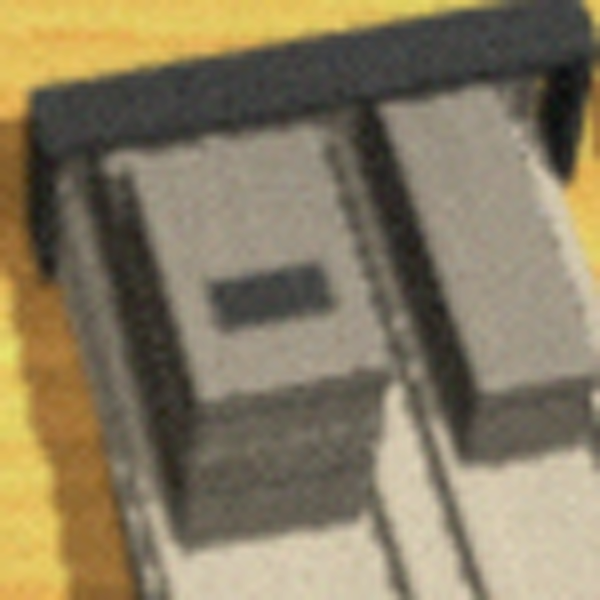

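View pics/t12.png

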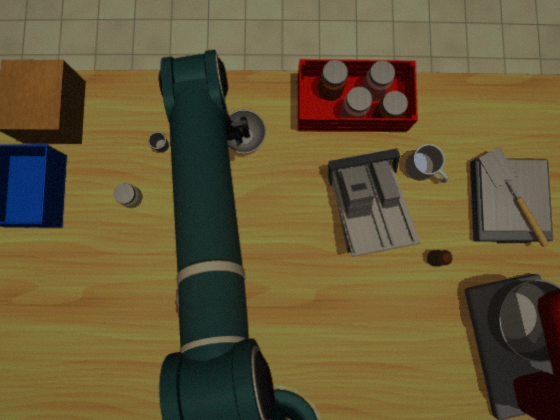

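Run:
```python
from mv import *
p,d=load("t12"); P=cloud("top",d); Q=(P-TO)@TM
f=lambda a:[(a[0]/8-.5+325),(a[1]/8-.5+150)]
for nm,a in(("short lid",(260,220)),("short lid2",(290,350)),("narrow lid",(480,250))):
    u,v=[int(round(x)) for x in f(a)]; w=Q[v-2:v+3,u-2:u+3].reshape(-1,3); print(nm,np.nanmedian(w,0))
# narrow lid flatness
k=(np.abs(Q[...,1]+42)<15)&(Q[...,0]>-120)&(Q[...,0]<-40)&(np.abs(Q[...,2]-50)<12); print("narrow plane",np.polyfit(Q[k][:,0],Q[k][:,2],1),k.sum())
k=(np.abs(Q[...,1]-41)<22)&(Q[...,0]>-132)&(Q[...,0]<-60)&(np.abs(Q[...,2]-97)<14); print("short plane",np.polyfit(Q[k][:,0],Q[k][:,2],1),k.sum(),np.median(Q[k][:,2]))
for nm,a,z in(("rear L",(198,403),95),("rear R",(384,372),95),("rect",(270,297),95),("notchrectlow",(275,320),95)):
    e,r=rays("top",[f(a)]); print(nm,hit(e,r,TO,TM,z))
a,_=load("top0")
for nm,uv in(("cup",(158,142)),("jarA",(125,195)),("mug",(427,160)),("mill",(440,258))):
    u,v=uv; print(nm,np.abs(a[v-15:v+15,u-15:u+15].astype(int)-p[v-15:v+15,u-15:u+15]).mean())
```

```text
short lid [-81.503  36.269  95.306]
short lid2 [-129.278   39.301   95.117]
narrow lid [-77.785 -36.328  50.089]
narrow plane [ 0.002 50.68 ] 322
short plane [-0.005 95.193] 465 95.60562410128438
rear L [[-140.652   70.46    95.   ]]
rear R [[-142.073   14.899   95.   ]]
rect [[-109.11    40.572   95.   ]]
notchrectlow [[-117.374   41.217   95.   ]]
cup 17.45259259259259
jarA 16.665555555555557
mug 14.701481481481482
mill 12.648148148148149
```

View pics/s12.png

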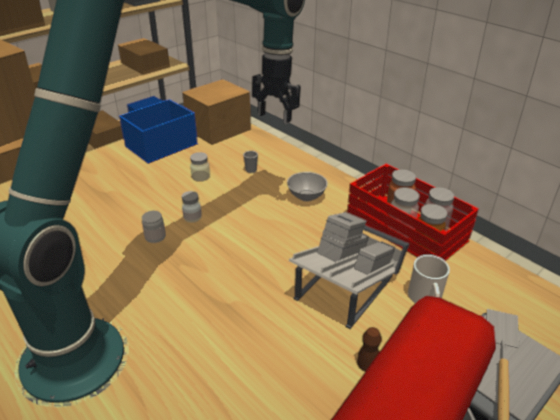

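The side view shows the jars (200,167) and (191,206), can (152,226), cup (250,161), bowl (307,187), mug (430,278) and mill (370,345) all where they started. The gripper is clear, with the stack and the narrow tin in the rack.

```bash
python3 -c "
from workcell import order
print(order.finish_job())"
```

```text
the job is handed in; nothing more can be done
None
```

I loaded both lanes, stacked the short tin on the wide tin, and handed the job in at about 28 s of the 72 s allowed; no verdict is reported.

- **Wide tin:** it went in plain end first and met the stop where expected. Pressing harder to about 29 N did not move it further. The top view puts its uphill end at tray x = −139 mm (expected −140 mm). It lies about 1° yawed within the lane's play.
- **Narrow tin:** pressed to about 25 N at the stop without moving further. Its uphill end measures −129 mm (expected −130 mm), and its lid is about 50 mm above the floor and parallel to it.
- **Short tin:** lowered over the key with no force until it reached the wide tin's lid. Its lid is 95.2 mm above the floor and parallel to it, as it should be with the notch fully down. Its end is flush to about 1–2 mm.
- **Bystanders:** all seven appear at their starting places in the final side picture.

**Disagreements:**
- The side camera reads about 2 mm off the top camera across the lanes. I used the top camera, because the arm's own position readings agreed with it.
- A simple before-and-after image difference on four bystanders was inconclusive. It changed by about the same amount everywhere, which I took to be a brightness change, so that check is by eye.

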